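# Feed the board stage on by one turn of its hand wheel

## Task

Advance the board stage by one turn: push the hand wheel round by its upright red handle through exactly one full turn, clockwise seen from above, so that the handle ends where it started. Only push with the fingers, and gently; then leave the wheel standing and move clear. Do not touch the carriage or the circuit board on it, and leave the reel, the bottle and the carton where they are.

Things in the scene. Friction and masses are not known exactly. Their poses are not given: they have to be found in the camera images.
- stage: Screw-driven board stage fixed to the desk: dark steel base plate 100 x 262 x 10 mm, grey gear housing 80 x 80 mm with the hand wheel on top, and beside it a slide with two rods and a brass screw. Origin at desk level on the wheel's vertical axis; the plate reaches from 50 mm on the -y side to 212 mm on the +y side of the origin and 50 mm either way in x. The slide runs along its +y axis. It stands in another place and yaw each time.
- hub (a point): Top centre of the wheel's hub, on the wheel's vertical axis, 97 mm above the desk. It does not move with the wheel.
- red_handle: Upright red handle on the wheel's rim. Origin at the centre of its foot, on the handle's axis, 92 mm above the desk and 55 mm from the wheel's axis. A round grip 45 mm tall from the origin up (top 137 mm above the desk), 18 mm in diameter over most of its height, 15 mm at its foot and 12 mm at its top; it moves with the wheel, spins freely on its own upright pin (so its yaw means nothing) and stands free all round from the rim's top upwards.
- wheel (a joint): Angle of the hand wheel in rad, growing clockwise seen from above; at 0 the handle lies on the stage's -x side. Starts anywhere between 0 and 5.2; end stops at -0.3 and 12.2. Wheel: black rim of 122 mm outer diameter, 12 mm thick, its top 93 mm above the desk, three steel spokes. Turning takes about 2 to 3 N at the handle; friction keeps the wheel where it is left, with no spring and hardly any coasting.
- carriage: Aluminium carriage 78 x 66 mm on the slide, carrying a round green circuit board with upright parts (53 mm across, up to about 80 mm above the desk). Origin at the centre of its underside. The wheel drives it: 24 mm along the stage's +y per clockwise turn. Its near edge is never closer than 60 mm to the wheel's axis. Not to be touched.
- reel: Loose reel of solder wire with blue flanges, 56 mm across, 37 mm high. Origin at the centre of its underside. Leave it alone.
- flux: Loose small clear bottle with black cap, 31 mm across, 82 mm high. Origin at the centre of its underside. Leave it alone.
- caps_box: Loose small carton, 45 x 66 x 28 mm. Origin at the centre of its underside. Leave it alone.

How it is judged (in metres and radians):
On the way:
1. the fingers push the handle through the far half of the turn (handle more than 80 mm from its start) (distance of red_handle from where it was at the start of the episode above 0.08 m and contact force between the fingers and red_handle above 0.3 N), for 0.05 s.
At the end, for the whole second after the job is handed in: The wheel has made one full clockwise turn and stands still, its handle within 15 mm (about 15 degrees) of where it started; reel, bottle and carton are within 10 mm of their places (distance of red_handle from where it was at the start of the episode below 0.015 m and value of joint wheel above 5.9 rad and velocity of joint wheel between -0.03 and 0.03 rad/s and distance of each of reel, flux, caps_box from where it was at the start of the episode below 0.01 m); the robot touches nothing.
It fails at once if the handle is pushed or gripped with more than 20 N (contact force between the fingers and red_handle above 20 N).
It fails at once if the carriage or its circuit board is touched (contact force between any of the fingers, the arm and carriage above 1 N).
It fails at once if reel, bottle or carton is lifted or shifted by more than 10 mm (distance of any of reel, flux, caps_box from where it was at the start of the episode above 0.01 m).
It also fails if it takes over 61 s, if anything falls off the work surface, if the arm or the gripper's body presses on something with over 40 N, if the wrist force passes 120 N, or if a joint passes its speed limit or range.

## Robot

A 6-joint arm with a two-finger parallel gripper is mounted at the origin on a cart in front of the work surface, level with it; the furniture and walls round the work are solid. World frame = base frame: x ahead of the robot, y to its left, z up, the work surface at z = 0. Lengths are in mm, angles in degrees, forces in N, time in s.
With the tool pointing down it reaches from about 300 to 850 mm from the base axis. Payload 4.2 kg.
Tool frame: the origin (TCP) lies at the very end of the fingers, on their centre line; the grasp point (between the pads) lies 19 mm behind it (env.grasp_offset is the distance from the TCP to the grasp point, in mm); z points along the fingers, y is the line along which they close (so a half turn about z gives the same grasp; the last joint's range is limited). The gripper opens to 91 mm and grips with 3 to 60 N. Pads are 32 mm wide; open, the fingers measure 118 mm over their backs; the gripper's body (76 mm by 178 mm) begins 60 mm behind the grasp point.
Start: joints at [-71.219, 18.312, 89.639, -0, 72.044, -1.146], TCP at [195.982, -540.59, 179.276] pointing down, gripper open.
Joint ranges: [-177.97, 177.97], [-48.28, 115.42], [12.27, 149.76], [-77.06, 257.06], [2.81, 150.46], [-146.56, 146.56]. Speed limits (degrees/s): [147.25, 147.25, 180, 180, 180, 180].

## Interface

Orientations are given as [roll, pitch, yaw] about the fixed x, y, z axes, in that order (R = Rz(yaw) Ry(pitch) Rx(roll)).
In Python, from workcell import env gives the robot as it stands. The module is installed in compiled form; this text tells all that it offers.
- The arm moves only by the tool send_rows, never from a script. Its argument "motion" is a list of rows, each an object of numbers: "tx", "ty", "tz": the shift along the tool's x, y, z in units of 500 mm (1.0 is 500 mm); "rx", "ry", "rz": the turn, a rotation vector about the tool's x, y, z in units of 30 degrees (1.0 is 30 degrees); "gripper": the closure, from -1 (fully open) to 1 (shut). In form: [{"tx": .., "ty": .., "tz": .., "rx": .., "ry": .., "rz": .., "gripper": ..}, ...]. A call has 1 to 12 rows; each row shifts and turns the commanded pose from where the row before left it, along the tool's axes as they then stand; what a row does not reach is not made up. A row lasts 1/8 s, in which the tool goes at most 62.5 mm and 10.7 degrees, less where a joint would pass 70% of its speed; a pose out of reach is approached as far as the arm can. A call with a number of a shift or a turn outside -1 to 1 is refused whole. A call with a gripper value outside its range is refused whole. The fingers move at their own pace and stop on an object; "grip_force" is the grip in N (left out, the last holds). Time passes only in rows, so rows that do not move let the fingers close. It gives the time, the measured TCP pose, the force, the opening and the grip force at its end, in the units of the state.
- env.state(): the state, without advancing time (a new reading comes with each control period).
- env.grab_frame(name): name is "scene" or "top" or "wrist"; returns a dict with "frame" (384x512x3 uint8, red, green, blue), "vertical_fov" (degrees; the focal length in pixels is half the picture's height over the tangent of half this angle, whatever the lens; pixels are square), "cx", "cy" (the principal point, pixels), "rvec" (rotation vector, rad) and "tvec" (3), from world to camera coordinates, as OpenCV has them; the wrist camera has in their place "T_tool_cam" (4x4, takes a point from camera to tool coordinates, whose origin is the TCP and whose axes are the flange's). Camera axes: x right, y down, z forward; pixel columns grow to the right and rows downward; lengths in mm; the calibration is good to about 2 mm. The wrist camera is an equidistant fisheye: a pixel r from the principal point sees the ray r / f radians off the axis. A picture is of the moment at which its call begins: read the wrist's pose just before it. There is no depth.
- env.job_done(): hands the job in; it is judged then, once.
The state is a dict: "time_s": time; "qpos": joint angles; "qvel": joint speeds; "effort": joint torques, N m; "ee_pos": TCP position; "ee_rot": TCP orientation; "force": force on the tool from outside, world axes, zero at the start; "torque": the same for the moment, N m; "gripper_width": finger opening in mm; "gripper_force": force on a finger pad.
Only numpy, scipy, OpenCV 4.12 (cv2) and the standard library are available. Lean on these libraries where they do the work, as an engineer would, in place of code of your own. Each camera call takes 0.05 s, during which the arm holds its last target. There are 200 camera calls.

## Working session

There is one attempt and no reset: what is moved stays moved. The work goes in short steps, Python scripts to look and compute and a tool call to move; the robot and the scene stay as the last step left them, time stands still between calls to the robot, and variables do not carry over. Pictures are saved under pics/ and viewed, at most 10 in all, crops included, and the job is handed in when it is done.

Besides the shell and the picture viewer there is one more tool, called after "Request:" in YAML: its name, and indented under it one key for each argument. send_rows: Moves the arm, as the interface text tells. Shifts and turns lie within -1 to 1; 1 stands for 500 mm of shift or 30 degrees of turn. Its arguments: {"type":"object","properties":{"motion":{"type":"array"},"grip_force":{"type":"number"}},"required":["motion"]}

```bash
mkdir -p pics
python3 - <<'E'
from workcell import env
import cv2,pickle
s=env.state();print({k:s[k] for k in('time_s','ee_pos','ee_rot','force','gripper_width')})
d={}
for n in('scene','top'):
    f=env.grab_frame(n);d[n]=f;cv2.imwrite(f'pics/{n}0.png',f['frame'][:,:,::-1]);print(n,f['vertical_fov'],f['cx'],f['cy'],f['rvec'],f['tvec'])
pickle.dump(d,open('f0.pkl','wb'))
E
```

```text
{'time_s': 0.0, 'ee_pos': array([ 195.78077043, -540.04271397,  178.42223256]), 'ee_rot': array([-1.79899133e+02,  2.05764293e-04,  1.99277693e+01]), 'force': array([-0.48150586, -0.37150222, -0.53329539]), 'gripper_width': 91.39104507409306}
scene 47.4906945367253 262.44154067291777 189.7554725745337 [ 1.15573063 -2.20950807  1.06258934] [481.92154455 238.62248599 683.20358053]
top 44.84119342091174 249.31247014557286 188.14416951398124 [ 2.09004595 -2.1305632   0.21974087] [259.11598751 510.8914614  904.42595493]
```

View pics/scene0.png

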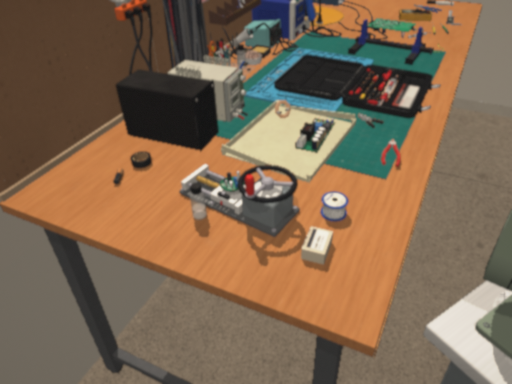

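View pics/top0.png

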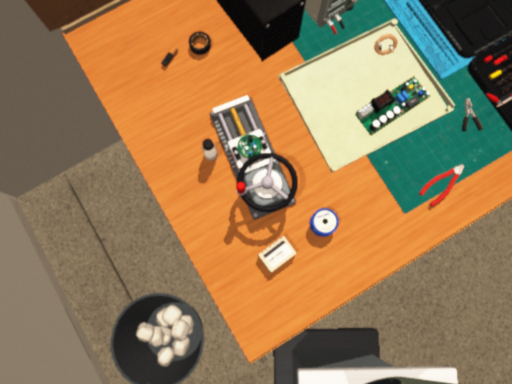

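The top view shows the hub near (267,181) and the red handle near (241,187). The bottle is at (209,150), the reel at (323,222), the carton at (277,254), and the slide runs up and to the left. In the scene view the handle is near (250,183).

```bash
cat > h.py <<'E'
import numpy as np,cv2
def cam(f):
    F=f['frame'].shape[0]/2/np.tan(np.radians(f['vertical_fov']/2));R=cv2.Rodrigues(np.array(f['rvec'],float))[0];t=np.array(f['tvec'],float).ravel()
    return F,R,t
def ray(f,uv):
    F,R,t=cam(f);d=R.T@np.array([(uv[0]-f['cx'])/F,(uv[1]-f['cy'])/F,1]);return -R.T@t,d
def onz(f,uv,z):
    o,d=ray(f,uv);return o+d*(z-o[2])/d[2]
def proj(f,p):
    F,R,t=cam(f);c=R@np.array(p,float)+t;return np.array([f['cx']+F*c[0]/c[2],f['cy']+F*c[1]/c[2]])
def tri(f1,u1,f2,u2):
    o1,d1=ray(f1,u1);o2,d2=ray(f2,u2);d1/=np.linalg.norm(d1);d2/=np.linalg.norm(d2)
    s=np.linalg.lstsq(np.c_[d1,-d2],o2-o1,rcond=None)[0];a=o1+s[0]*d1;b=o2+s[1]*d2;return (a+b)/2,np.linalg.norm(a-b)
def red(f,box):
    x0,y0,x1,y1=box;I=f['frame'].astype(int);m=(I[...,0]>120)&(I[...,1]<60)&(I[...,2]<60)
    k=np.zeros_like(m);k[y0:y1,x0:x1]=1;m&=k;v,u=np.nonzero(m);return m,u,v
E
python3 - <<'E'
import pickle;from h import *
d=pickle.load(open('f0.pkl','rb'));S,T=d['scene'],d['top']
for f,b in((S,(235,165,265,205)),(T,(230,172,255,200))):
    m,u,v=red(f,b);print('red',len(u),u.mean(),v.mean(),u.min(),u.max(),v.min(),v.max())
    if f is S:cs=(u.mean(),v.mean())
    else:ct=(u.mean(),v.mean())
print('handle tri',tri(S,cs,T,ct),'onz115',onz(T,ct,115))
# rim: dark pixels
I=T['frame'].max(2);m=np.zeros(I.shape,np.uint8);m[145:220,230:305]=(I[145:220,230:305]<45)
n,l,st,_=cv2.connectedComponentsWithStats(m);i=1+np.argmax(st[1:,4]);c=max(cv2.findContours((l==i).astype(np.uint8),0,1)[0],key=cv2.contourArea)
h=cv2.convexHull(c)[:,0];w=np.array([onz(T,p,90)for p in h.astype(float)])[:,:2]
(cx,cy),r=cv2.minEnclosingCircle(w.astype(np.float32));print('rim',st[i],cx,cy,r, cv2.fitEllipse(w.astype(np.float32)))
for n,uv,z in(('hub',(267,181),97),('reel',(323,222),37),('cap',(208,144),82),('box',(277,254),28)):print(n,onz(T,uv,z))
print('hub tri?',proj(S,[cx,cy,97]))
for n,z,ps in(('plate/slide far corners',15,[(213,108),(249,96)]),):print(n,[onz(T,p,z) for p in ps])
def big(f,x0,y0,x1,y1,k):return cv2.resize(f['frame'][y0:y1,x0:x1,::-1],None,fx=k,fy=k,interpolation=cv2.INTER_CUBIC)
a=big(T,190,85,350,275,3);b=big(S,170,150,300,240,3)
im=np.zeros((570,800,3),np.uint8);im[:a.shape[0],:480]=a;b=cv2.resize(b,(320,222));im[:222,480:]=b;cv2.imwrite('pics/z1.png',im)
E
```

```text
red 131 249.12213740458014 183.77862595419847 245 253 174 194
red 72 240.59722222222223 186.125 237 245 182 191
handle tri (array([506.69877501, 266.05736926, 117.45043817]), np.float64(0.25010100822454645)) onz115 [507.15186017 266.00469243 115.        ]
rim [242 156  54  56 425] 518.5021362304688 214.57887268066406 58.58573913574219 ((517.8366088867188, 213.17764282226562), (111.868896484375, 115.79594421386719), 62.22084426879883)
hub [520.37894174 214.13580156  97.        ]
reel [444.9905585   98.51732915  37.        ]
cap [603.55524033 331.80930047  82.        ]
box [381.8776469 194.9686257  28.       ]
hub tri? [268.03160519 179.93036914]
plate/slide far corners [array([708.14300783, 326.6936829 ,  15.        ]), array([735.03097543, 245.97746182,  15.        ])]
```

View pics/z1.png

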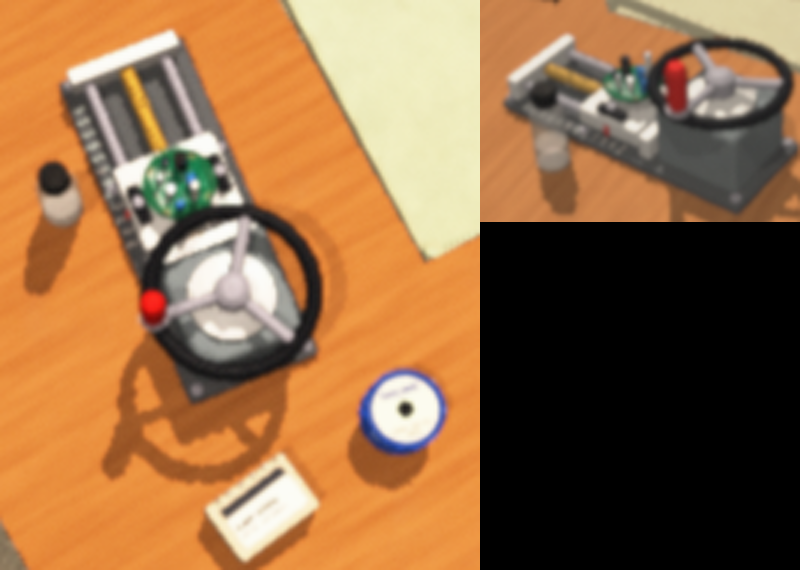

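Request:
send_rows:
  motion:
    - {"tx":0.08,"ty":-0.065,"gripper":0.34}
    - {"tx":0.08,"ty":-0.065,"gripper":0.34}
    - {"tx":0.08,"ty":-0.065,"gripper":0.34}
    - {"tx":0.08,"ty":-0.065,"gripper":0.34}
    - {"tx":0.08,"ty":-0.065,"gripper":0.34}
    - {"tx":0.08,"ty":-0.065,"gripper":0.34}
    - {"tx":0.08,"ty":-0.065,"gripper":0.34}
    - {"tx":0.08,"ty":-0.065,"gripper":0.34}
    - {"tx":0.08,"ty":-0.065,"gripper":0.34}
    - {"gripper":0.34}

```text
invalid input at $.motion[0]: expected keys tx, ty, tz, rx, ry, rz, gripper
```

Request:
send_rows:
  motion:
    - {"tx":0.08,"ty":-0.065,"tz":0,"rx":0,"ry":0,"rz":0,"gripper":0.34}
    - {"tx":0.08,"ty":-0.065,"tz":0,"rx":0,"ry":0,"rz":0,"gripper":0.34}
    - {"tx":0.08,"ty":-0.065,"tz":0,"rx":0,"ry":0,"rz":0,"gripper":0.34}
    - {"tx":0.08,"ty":-0.065,"tz":0,"rx":0,"ry":0,"rz":0,"gripper":0.34}
    - {"tx":0.08,"ty":-0.065,"tz":0,"rx":0,"ry":0,"rz":0,"gripper":0.34}
    - {"tx":0.08,"ty":-0.065,"tz":0,"rx":0,"ry":0,"rz":0,"gripper":0.34}
    - {"tx":0.08,"ty":-0.065,"tz":0,"rx":0,"ry":0,"rz":0,"gripper":0.34}
    - {"tx":0.08,"ty":-0.065,"tz":0,"rx":0,"ry":0,"rz":0,"gripper":0.34}
    - {"tx":0.08,"ty":-0.065,"tz":0,"rx":0,"ry":0,"rz":0,"gripper":0.34}
    - {"tx":0,"ty":0,"tz":0,"rx":0,"ry":0,"rz":0,"gripper":0.34}

```text
time_s: 1.35
ee_pos: [435.7, -140.4, 178.9]
ee_rot: [-180.0, 0.0, 20.2]
force: [-0.6, -0.7, 0.9]
gripper_width: 30.0
gripper_force: 0.0
```

Request:
send_rows:
  motion:
    - {"tx":0.052,"ty":-0.089,"tz":0,"rx":0,"ry":0,"rz":0,"gripper":0.34}
    - {"tx":0.052,"ty":-0.089,"tz":0,"rx":0,"ry":0,"rz":0,"gripper":0.34}
    - {"tx":0.052,"ty":-0.089,"tz":0,"rx":0,"ry":0,"rz":0,"gripper":0.34}
    - {"tx":0.052,"ty":-0.089,"tz":0,"rx":0,"ry":0,"rz":0,"gripper":0.34}
    - {"tx":0.052,"ty":-0.089,"tz":0,"rx":0,"ry":0,"rz":0,"gripper":0.34}
    - {"tx":0.052,"ty":-0.089,"tz":0,"rx":0,"ry":0,"rz":0,"gripper":0.34}
    - {"tx":0.052,"ty":-0.089,"tz":0,"rx":0,"ry":0,"rz":0,"gripper":0.34}
    - {"tx":0.052,"ty":-0.089,"tz":0,"rx":0,"ry":0,"rz":0,"gripper":0.34}
    - {"tx":0,"ty":0,"tz":0,"rx":0,"ry":0,"rz":-0.35,"gripper":0.34}
    - {"tx":0,"ty":0,"tz":0,"rx":0,"ry":0,"rz":-0.35,"gripper":0.34}
    - {"tx":0,"ty":0,"tz":0,"rx":0,"ry":0,"rz":-0.35,"gripper":0.34}
    - {"tx":0,"ty":0,"tz":0,"rx":0,"ry":0,"rz":-0.35,"gripper":0.34}

```text
time_s: 2.85
ee_pos: [509.2, 261.2, 178.7]
ee_rot: [-180.0, 0.1, 62.2]
force: [-0.1, 1.3, -1.0]
gripper_width: 29.9
gripper_force: 0.0
```

Request:
send_rows:
  motion:
    - {"tx":0,"ty":0,"tz":0,"rx":0,"ry":0,"rz":-0.35,"gripper":0.34}
    - {"tx":0,"ty":0,"tz":0,"rx":0,"ry":0,"rz":-0.35,"gripper":0.34}
    - {"tx":0,"ty":0,"tz":0,"rx":0,"ry":0,"rz":-0.35,"gripper":0.34}
    - {"tx":0,"ty":0,"tz":0,"rx":0,"ry":0,"rz":-0.35,"gripper":0.34}
    - {"tx":0,"ty":0,"tz":0,"rx":0,"ry":0,"rz":-0.35,"gripper":0.34}
    - {"tx":0,"ty":0,"tz":0,"rx":0,"ry":0,"rz":-0.35,"gripper":0.34}
    - {"tx":0,"ty":0,"tz":0,"rx":0,"ry":0,"rz":-0.35,"gripper":0.34}
    - {"tx":0,"ty":0,"tz":0,"rx":0,"ry":0,"rz":-0.35,"gripper":0.34}
    - {"tx":0,"ty":0,"tz":0,"rx":0,"ry":0,"rz":-0.35,"gripper":0.34}
    - {"tx":0,"ty":0,"tz":0,"rx":0,"ry":0,"rz":-0.35,"gripper":0.34}
    - {"tx":0,"ty":0,"tz":0,"rx":0,"ry":0,"rz":-0.35,"gripper":0.34}
    - {"tx":0,"ty":0,"tz":0,"rx":0,"ry":0,"rz":-0.35,"gripper":0.34}

```text
time_s: 4.35
ee_pos: [509.2, 261.1, 178.8]
ee_rot: [-179.9, -0.1, -171.8]
force: [-0.6, 0.2, -0.1]
gripper_width: 30.3
gripper_force: 0.0
```

Request:
send_rows:
  motion:
    - {"tx":0,"ty":0,"tz":0,"rx":0,"ry":0,"rz":-0.35,"gripper":0.34}
    - {"tx":0,"ty":0,"tz":0,"rx":0,"ry":0,"rz":-0.35,"gripper":0.34}
    - {"tx":0,"ty":0,"tz":0,"rx":0,"ry":0,"rz":-0.35,"gripper":0.34}
    - {"tx":0,"ty":0,"tz":0,"rx":0,"ry":0,"rz":-0.35,"gripper":0.34}
    - {"tx":0,"ty":0,"tz":0,"rx":0,"ry":0,"rz":-0.35,"gripper":0.34}
    - {"tx":0,"ty":0,"tz":0,"rx":0,"ry":0,"rz":-0.35,"gripper":0.34}
    - {"tx":0,"ty":0,"tz":0,"rx":0,"ry":0,"rz":0,"gripper":0.34}

```text
time_s: 5.22
ee_pos: [509.2, 261.4, 178.9]
ee_rot: [180.0, -0.1, -109.3]
force: [-0.0, 0.6, 0.1]
gripper_width: 30.2
gripper_force: 0.0
```

Run:
```python
from workcell import env
import cv2,numpy as np
s=env.state();print(s['time_s'],s['ee_pos'],s['ee_rot'],s['qpos'],s['force'])
f=env.grab_frame('wrist');print(f['vertical_fov'],f['cx'],f['cy'],f['T_tool_cam']);cv2.imwrite('pics/w1.png',f['frame'][:,:,::-1])
import pickle;pickle.dump((s,f),open('w1.pkl','wb'))
```

```text
5.225 [509.161628   261.36824438 178.87619678] [ 1.79981974e+02 -5.86911940e-02 -1.09269149e+02] [ 2.60398951e+01  1.81181850e+01  8.99838464e+01 -2.99343162e-02
  7.19523725e+01 -1.34681659e+02] [-0.01054274  0.64933497  0.06639285]
65.70646984690485 257.76119784970575 194.41975882292107 [[-4.34942633e-04 -9.69668595e-01 -2.44423050e-01  6.84942176e+01]
 [ 9.99999673e-01 -5.88319039e-04  5.54497641e-04 -1.39196298e-01]
 [-6.81477682e-04 -2.44422729e-01  9.69668534e-01 -2.06013601e+02]
 [ 0.00000000e+00  0.00000000e+00  0.00000000e+00  1.00000000e+00]]
```

View pics/w1.png

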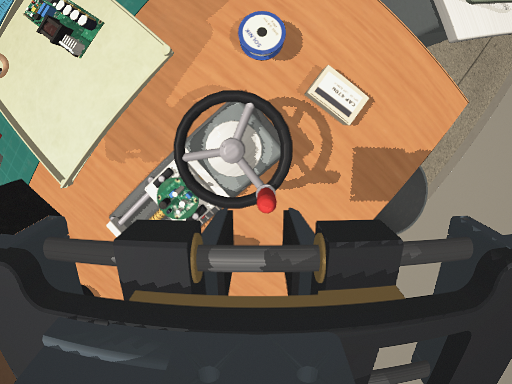

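The wrist view shows the hub at about (232,150) and the handle top at about (267,200), between the fingertips. I'll refine both positions from this view.

```bash
cat >> h.py <<'E'
from scipy.spatial.transform import Rotation as Rn
def wz(s,f,uv,z):
    F=f['frame'].shape[0]/2/np.tan(np.radians(f['vertical_fov']/2));p=np.array([uv[0]-f['cx'],uv[1]-f['cy']]);r=np.hypot(*p);a=r/F
    d=np.r_[np.sin(a)*p/r,np.cos(a)];T=np.array(f['T_tool_cam']);R=Rn.from_euler('xyz',s['ee_rot'],degrees=True).as_matrix()
    o=R@T[:3,3]+s['ee_pos'];d=R@T[:3,:3]@d;return o+d*(z-o[2])/d[2]
E
python3 - <<'E'
import pickle;from h import *
s,f=pickle.load(open('w1.pkl','rb'))
I=f['frame'].astype(int);m=(I[...,0]>110)&(I[...,1]<70)&(I[...,2]<70);m[:,:240]=0;m[:,290:]=0;m[:170]=0;m[225:]=0
v,u=np.nonzero(m);print(len(u),u.min(),u.max(),v.min(),v.max(),u.mean(),v.mean())
for z in(115,137):print('h',z,wz(s,f,(u.mean(),v.mean()),z))
print('top guess',wz(s,f,(268.5,204),137))
print('hub',wz(s,f,(231.5,150),97))
g=np.zeros(m.shape,np.uint8);g[85:210,170:296]=I.max(2)[85:210,170:296]<45
n,l,st,_=cv2.connectedComponentsWithStats(g);i=1+np.argmax(st[1:,4]);h=cv2.convexHull(np.argwhere(l==i)[:,::-1].astype(np.int32))[:,0]
w=np.array([wz(s,f,p,90)[:2]for p in h.astype(float)]).astype(np.float32);print(st[i],cv2.fitEllipse(w),cv2.minEnclosingCircle(w))
E
```

```text
305 257 275 188 212 265.71475409836063 199.89508196721312
h 115 [503.64661111 268.3679504  115.        ]
h 137 [502.27537829 262.5391296  137.        ]
top guess [501.18889721 266.83078319 137.        ]
hub [519.80938896 214.70526149  97.        ]
[ 179   97  105  105 1129] ((522.2303466796875, 214.57577514648438), (105.52799987792969, 105.88182830810547), 60.268699645996094) ((522.39892578125, 214.5306854248047), 53.54808044433594)
```

Request:
send_rows:
  motion:
    - {"tx":-0.0085,"ty":0.01,"tz":0,"rx":0,"ry":0,"rz":0,"gripper":0.34}
    - {"tx":0,"ty":0,"tz":0.036,"rx":0,"ry":0,"rz":0,"gripper":0.34}
    - {"tx":0,"ty":0,"tz":0.036,"rx":0,"ry":0,"rz":0,"gripper":0.34}
    - {"tx":0,"ty":0,"tz":0.036,"rx":0,"ry":0,"rz":0,"gripper":0.34}
    - {"tx":0,"ty":0,"tz":0.036,"rx":0,"ry":0,"rz":0,"gripper":0.34}
    - {"tx":0,"ty":0,"tz":0,"rx":0,"ry":0,"rz":0,"gripper":0.34}

```text
time_s: 6.02
ee_pos: [504.4, 268.0, 105.9]
ee_rot: [179.9, -0.1, -109.1]
force: [-0.3, 0.4, -0.3]
gripper_width: 29.8
gripper_force: 0.0
```

Request:
send_rows:
  motion:
    - {"tx":-0.0058,"ty":-0.0099,"tz":0,"rx":0,"ry":0,"rz":0.2,"gripper":0.34}
    - {"tx":-0.0058,"ty":-0.0099,"tz":0,"rx":0,"ry":0,"rz":0.2,"gripper":0.34}
    - {"tx":-0.0058,"ty":-0.0099,"tz":0,"rx":0,"ry":0,"rz":0.2,"gripper":0.34}
    - {"tx":-0.0058,"ty":-0.0099,"tz":0,"rx":0,"ry":0,"rz":0.2,"gripper":0.34}

```text
time_s: 6.52
ee_pos: [529.1, 269.7, 108.3]
ee_rot: [-180.0, 0.1, -133.3]
force: [-0.6, 0.2, -0.7]
gripper_width: 30.2
gripper_force: 0.0
```

Run:
```python
from workcell import env
import cv2,pickle
s=env.state();print(s['time_s'],s['ee_pos'],s['ee_rot'],s['qpos'][5],s['force'],s['gripper_force'])
f=env.grab_frame('wrist');cv2.imwrite('pics/w2.png',f['frame'][:,:,::-1])
pickle.dump((s,f),open('w2.pkl','wb'))
```

```text
6.525 [529.06410343 269.67393731 108.34610714] [-1.79963232e+02  9.06441999e-02 -1.33310731e+02] -110.7876331253076 [-0.59246671  0.17740311 -0.73116449] 0.0
```

View pics/w2.png

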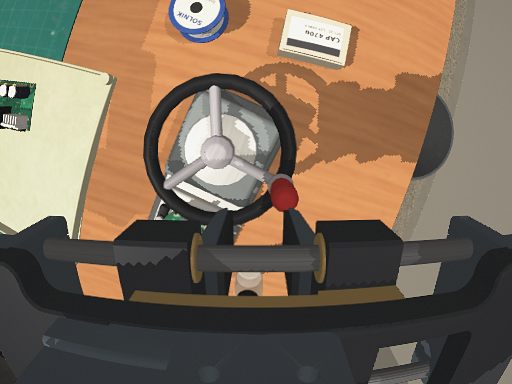

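The handle is now at about (285,195), next to the tip of the right finger. I'll work out its position in the tool frame to check that it is still between the pads.

```bash
cat >> h.py <<'E'
def wproj(s,f,P):
    F=f['frame'].shape[0]/2/np.tan(np.radians(f['vertical_fov']/2));T=np.array(f['T_tool_cam']);R=Rn.from_euler('xyz',s['ee_rot'],degrees=True).as_matrix()
    q=T[:3,:3].T@(R.T@(np.array(P,float)-s['ee_pos'])-T[:3,3]);a=np.arctan2(np.hypot(q[0],q[1]),q[2]);return np.array([f['cx'],f['cy']])+F*a*q[:2]/np.hypot(q[0],q[1])
E
python3 - <<'E'
import pickle;from h import *
hub=np.array([519.5,214,0])
for n in('w1.pkl','w2.pkl'):
    s,f=pickle.load(open(n,'rb'));I=f['frame'].astype(int);m=(I[...,0]>90)&(I[...,1]<70)&(I[...,2]<70);m[:,:240]=0;m[:,310:]=0;m[:160]=0;m[225:]=0
    v,u=np.nonzero(m);best=[]
    c=np.array([u.mean(),v.mean()])
    for a in range(360):
        p=hub+[55*np.cos(np.radians(a)),55*np.sin(np.radians(a)),115];best.append((np.linalg.norm(wproj(s,f,p)-c),a,p))
    e,a,p=min(best,key=lambda b:b[0]);R=Rn.from_euler('xyz',s['ee_rot'],degrees=True).as_matrix()
    print(n,'px',c,'resid',e,'phi',a,p,'tool frame',R.T@(p-s['ee_pos']),'TCP px',wproj(s,f,s['ee_pos']+R[:,2]*-.1),'hubpx',wproj(s,f,hub+[0,0,97]))
    print(len(u),[wz(s,f,(x,y),92) for x,y in ((280,180),)])
E
```

```text
w1.pkl px [266.52161383 199.3573487 ] resid 1.7301911023823637 phi 107 [503.41955624 266.59676158 115.        ] tool frame [-3.10612055  7.12574097 63.87529355] TCP px [257.80050313 216.48014675] hubpx [231.55034681 149.21576069]
347 [array([484.77375257, 259.61527382,  92.        ])]
w2.pkl px [282.9048913  194.67527174] resid 2.3324168602976054 phi 106 [504.33994543 266.86939328 115.        ] tool frame [18.98981112 16.0623099  -6.6942528 ] TCP px [257.76333507 216.49476937] hubpx [215.33985591 150.52824446]
736 [array([500.37899857, 264.0189861 ,  92.        ])]
```

Run:
```python
import pickle;from h import *
s,f=pickle.load(open('w2.pkl','rb'));R=Rn.from_euler('xyz',s['ee_rot'],degrees=True).as_matrix()
b=cv2.resize(f['frame'][160:300,190:330,::-1],None,fx=4,fy=4,interpolation=cv2.INTER_CUBIC)
b=cv2.convertScaleAbs(b,alpha=1.8,beta=25)
for z,c in((0,(0,255,255)),(-19,(0,255,0)),(-40,(255,255,0))):
  for sy in(-1,1):
    q=[((wproj(s,f,s['ee_pos']+R@np.array([x,sy*y,z]))-[190,160])*4).astype(int) for x,y in((16,15),(-16,15),(-16,28.5),(16,28.5))]
    cv2.polylines(b,[np.array(q)],True,c,1)
cv2.imwrite('pics/z2.png',b)
```

```text
(no output)
```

View pics/z2.png

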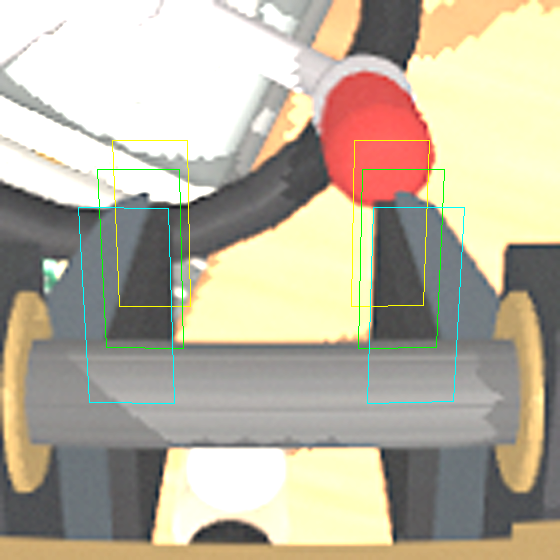

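The finger outline doesn't match the drawn pads, so I'll check the tips in the outside views.

Run:
```python
from workcell import env
import pickle;from h import *
s=env.state();print(s['ee_pos'],s['ee_rot'],s['force'],s['gripper_width'])
R=Rn.from_euler('xyz',s['ee_rot'],degrees=True).as_matrix()
im=[]
for n in('scene','top'):
    f=env.grab_frame(n);c=proj(f,s['ee_pos']);x,y=int(c[0])-32,int(c[1])-38
    b=cv2.resize(f['frame'][y:y+76,x:x+64,::-1],None,fx=6,fy=6,interpolation=cv2.INTER_CUBIC);b=cv2.convertScaleAbs(b,alpha=1.6,beta=20)
    for sy in(-1,1):
        q=[((proj(f,s['ee_pos']+R@np.array([xx,sy*15,z]))-[x,y])*6).astype(int) for xx,z in((16,0),(-16,0),(-16,-38),(16,-38))]
        cv2.polylines(b,[np.array(q)],True,(0,255,255) if sy>0 else (0,255,0),1)
    im.append(b)
cv2.imwrite('pics/z3.png',np.hstack(im))
```

```text
[529.83443904 269.6474113  108.34225489] [-1.79932357e+02  1.30920736e-01 -1.33441357e+02] [ 1.99141485  1.11836277 -0.08225226] 30.155606283882708
```

View pics/z3.png

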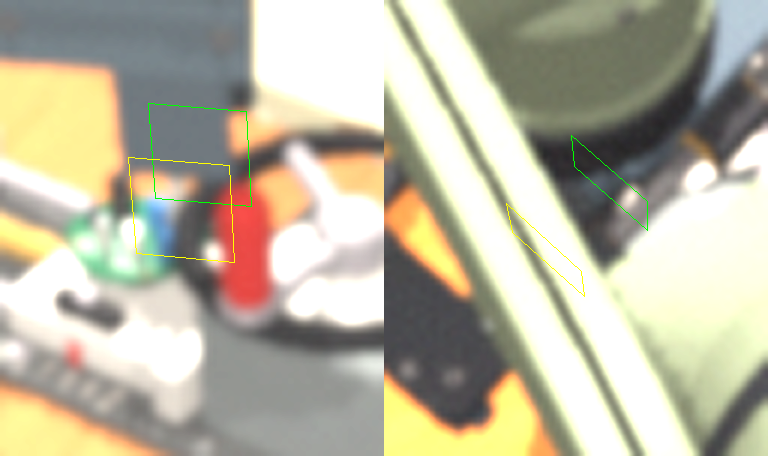

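Request:
send_rows:
  motion:
    - {"tx":0,"ty":0,"tz":-0.05,"rx":0,"ry":0,"rz":0,"gripper":0.34}
    - {"tx":0,"ty":0,"tz":-0.05,"rx":0,"ry":0,"rz":0,"gripper":0.34}
    - {"tx":0,"ty":0,"tz":0,"rx":0,"ry":0,"rz":0,"gripper":0.34}

```text
time_s: 7.05
ee_pos: [529.5, 270.0, 159.5]
ee_rot: [-179.9, 0.3, -133.0]
force: [0.8, -1.2, -0.0]
gripper_width: 30.3
gripper_force: 0.0
```

Run:
```python
from workcell import env
import pickle;from h import *
s=env.state();print(s['ee_pos'],s['ee_rot'],s['force'],s['gripper_width'])
R=Rn.from_euler('xyz',s['ee_rot'],degrees=True).as_matrix()
f=env.grab_frame('scene');c=proj(f,s['ee_pos']);x,y=int(c[0])-60,int(c[1])-70
b=cv2.resize(f['frame'][y:y+120,x:x+120,::-1],None,fx=5,fy=5,interpolation=cv2.INTER_CUBIC);b=cv2.convertScaleAbs(b,alpha=1.6,beta=20)
for z in(0,-20,-40,-60):
    for yy in(-15,15):cv2.circle(b,tuple(int(v) for v in (proj(f,s['ee_pos']+R@np.array([0,yy,z]))-[x,y])*5),4,(0,255,255) if z==0 else (0,0,255),-1)
cv2.imwrite('pics/z4.png',b)
```

```text
[529.52967827 269.98953917 159.53994342] [-179.89259289    0.27041298 -133.00454685] [ 0.78249115 -1.1711837  -0.00927232] 30.26516762855974
```

View pics/z4.png

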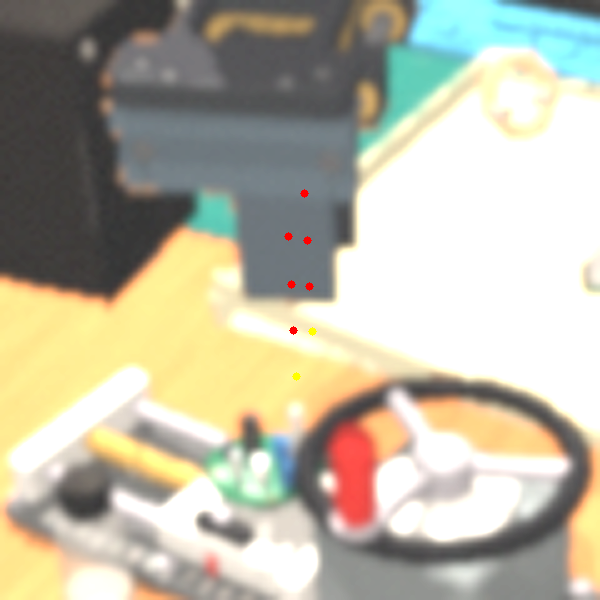

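The fingers visibly end about 36 mm short of the reported TCP. Both the wrist and scene views show tool z ≈ −36, so I aim for a reported z of about 70 mm. I'll go back over the handle first.

Request:
send_rows:
  motion:
    - {"tx":0,"ty":0,"tz":0,"rx":0,"ry":0,"rz":-0.27,"gripper":0.34}
    - {"tx":0,"ty":0,"tz":0,"rx":0,"ry":0,"rz":-0.27,"gripper":0.34}
    - {"tx":0,"ty":0,"tz":0,"rx":0,"ry":0,"rz":-0.26,"gripper":0.34}
    - {"tx":0.022,"ty":0.043,"tz":0,"rx":0,"ry":0,"rz":0,"gripper":0.34}
    - {"tx":0,"ty":0,"tz":0,"rx":0,"ry":0,"rz":0,"gripper":0.34}

```text
time_s: 7.72
ee_pos: [502.6, 265.3, 156.0]
ee_rot: [179.9, -0.1, -109.0]
force: [1.4, -0.1, -0.6]
gripper_width: 29.7
gripper_force: 0.0
```

```bash
cat > look.py <<'E'
from workcell import env
from h import *
hub=np.array([519.5,214,0])
def handle(save=None):
    s=env.state();f=env.grab_frame('wrist');I=f['frame'].astype(int);m=(I[...,0]>90)&(I[...,1]<70)&(I[...,2]<70)
    if save:cv2.imwrite(save,f['frame'][:,:,::-1])
    B=[]
    for a in range(0,360):
        p=hub+[54.7*np.cos(np.radians(a)),54.7*np.sin(np.radians(a)),115];B.append(wproj(s,f,p))
    n,l,st,ct=cv2.connectedComponentsWithStats(m.astype(np.uint8))
    C=[(np.linalg.norm(np.array(B)-ct[i],axis=1),st[i,4],ct[i]) for i in range(1,n) if st[i,4]>60]
    C=[c for c in C if c[0].min()<12]
    R=Rn.from_euler('xyz',s['ee_rot'],degrees=True).as_matrix();p0=s['ee_pos']
    tc=np.degrees(np.arctan2(p0[1]-hub[1],p0[0]-hub[0]))
    print('t',s['time_s'],'ee',p0.round(1),'yaw',s['ee_rot'][2].round(1),'q6',s['qpos'][5].round(1),'F',s['force'].round(1),'w',s['gripper_width'].round(1),'TCP phi',tc.round(1),'r',np.hypot(*(p0-hub)[:2]).round(1))
    for c in C:
        a=int(c[0].argmin());p=hub+[54.7*np.cos(np.radians(a)),54.7*np.sin(np.radians(a)),115];print('handle phi',a,p.round(1),'res',c[0].min().round(1),'area',c[1],'px',c[2].round(1),'tool',(R.T@(p-p0)).round(1))
if __name__=='__main__':
    import sys;handle(*sys.argv[1:])
E
python3 look.py; python3 -c "from workcell import env;print(env.grasp_offset)"
```

```text
18.8Traceback (most recent call last):
  File "look.py", line 19, in <module>
    import sys;handle(*sys.argv[1:])
               ~~~~~~^^^^^^^^^^^^^^^
  File "look.py", line 15, in handle
    print('t',s['time_s'],'ee',p0.round(1),'yaw',s['ee_rot'][2].round(1),'q6',s['qpos'][5].round(1),'F',s['force'].round(1),'w',s['gripper_width'].round(1),'TCP phi',tc.round(1),'r',np.hypot(*(p0-hub)[:2]).round(1))
                                                                                                                                ^^^^^^^^^^^^^^^^^^^^^^^^
AttributeError: 'float' object has no attribute 'round'
```

```bash
sed -i "s/s\['gripper_width'\].round(1)/round(s['gripper_width'],1)/" look.py; python3 look.py
```

```text
t 7.775 ee [503.8 265.6 156.3] yaw -109.0 q6 -134.3 F [-0.1 -0.5  0.2] w 30.2 TCP phi 106.9 r 54.0
handle phi 106 [504.4 266.6 115. ] res 2.7 area 468 px [259.2 204.5] tool [-1.2 -0.3 41.3]
```

Request:
send_rows:
  motion:
    - {"tx":0,"ty":0,"tz":0.043,"rx":0,"ry":0,"rz":0,"gripper":0.34}
    - {"tx":0,"ty":0,"tz":0.043,"rx":0,"ry":0,"rz":0,"gripper":0.34}
    - {"tx":0,"ty":0,"tz":0.043,"rx":0,"ry":0,"rz":0,"gripper":0.34}
    - {"tx":0,"ty":0,"tz":0.022,"rx":0,"ry":0,"rz":0,"gripper":0.34}
    - {"tx":0,"ty":0,"tz":0.02,"rx":0,"ry":0,"rz":0,"gripper":0.34}
    - {"tx":0,"ty":0,"tz":0,"rx":0,"ry":0,"rz":0,"gripper":0.34}

```text
time_s: 8.57
ee_pos: [504.4, 265.8, 71.2]
ee_rot: [180.0, -0.0, -109.1]
force: [-0.1, 0.2, 0.8]
gripper_width: 30.0
gripper_force: 0.0
```

Request:
send_rows:
  motion:
    - {"tx":-0.0058,"ty":-0.0099,"tz":0,"rx":0,"ry":0,"rz":0.2,"gripper":0.34}
    - {"tx":-0.0058,"ty":-0.0099,"tz":0,"rx":0,"ry":0,"rz":0.2,"gripper":0.34}
    - {"tx":-0.0058,"ty":-0.0099,"tz":0,"rx":0,"ry":0,"rz":0.2,"gripper":0.34}
    - {"tx":-0.0058,"ty":-0.0099,"tz":0,"rx":0,"ry":0,"rz":0.2,"gripper":0.34}
    - {"tx":-0.0058,"ty":-0.0099,"tz":0,"rx":0,"ry":0,"rz":0.2,"gripper":0.34}

```text
time_s: 9.2
ee_pos: [532.5, 266.6, 72.3]
ee_rot: [179.9, 0.0, -139.3]
force: [-1.5, 3.0, -0.6]
gripper_width: 30.0
gripper_force: 1.6
```

```bash
python3 look.py pics/w3.png
```

```text
t 9.2 ee [532.5 266.6  72.3] yaw -139.3 q6 -105.4 F [-1.5  3.  -0.6] w 30.0 TCP phi 76.1 r 54.2
handle phi 84 [525.2 268.4 115. ] res 0.8 area 768 px [268.2 231.5] tool [  4.3   6.2 -42.7]
```

View pics/w3.png

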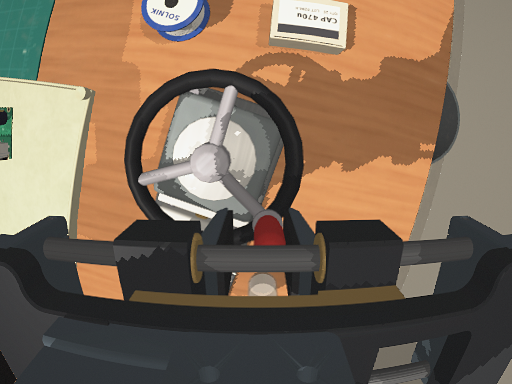

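The handle at about (268,232) is now held between the fingers and moving (φ 106→84°, force about 3 N). I'll keep going round.

Request:
send_rows:
  motion:
    - {"tx":-0.0058,"ty":-0.0099,"tz":0,"rx":0,"ry":0,"rz":0.2,"gripper":0.34}
    - {"tx":-0.0058,"ty":-0.0099,"tz":0,"rx":0,"ry":0,"rz":0.2,"gripper":0.34}
    - {"tx":-0.0058,"ty":-0.0099,"tz":0,"rx":0,"ry":0,"rz":0.2,"gripper":0.34}
    - {"tx":-0.0058,"ty":-0.0099,"tz":0,"rx":0,"ry":0,"rz":0.2,"gripper":0.34}
    - {"tx":-0.0058,"ty":-0.0099,"tz":0,"rx":0,"ry":0,"rz":0.2,"gripper":0.34}
    - {"tx":-0.0058,"ty":-0.0099,"tz":0,"rx":0,"ry":0,"rz":0.2,"gripper":0.34}
    - {"tx":-0.0058,"ty":-0.0099,"tz":0,"rx":0,"ry":0,"rz":0.2,"gripper":0.34}
    - {"tx":-0.0058,"ty":-0.0099,"tz":0,"rx":0,"ry":0,"rz":0.2,"gripper":0.34}
    - {"tx":-0.0058,"ty":-0.0099,"tz":0,"rx":0,"ry":0,"rz":0.2,"gripper":0.34}
    - {"tx":-0.0058,"ty":-0.0099,"tz":0,"rx":0,"ry":0,"rz":0.2,"gripper":0.34}
    - {"tx":-0.0058,"ty":-0.0099,"tz":0,"rx":0,"ry":0,"rz":0.2,"gripper":0.34}
    - {"tx":-0.0058,"ty":-0.0099,"tz":0,"rx":0,"ry":0,"rz":0.2,"gripper":0.34}

```text
time_s: 10.75
ee_pos: [573.9, 215.7, 72.4]
ee_rot: [179.8, 0.1, 148.8]
force: [0.9, 2.2, -2.5]
gripper_width: 30.1
gripper_force: 1.4
```

```bash
python3 look.py
```

```text
t 10.75 ee [573.9 215.7  72.4] yaw 148.8 q6 -39.3 F [ 0.9  2.2 -2.5] w 30.1 TCP phi 1.8 r 54.4
handle phi 10 [573.4 223.5 115. ] res 0.9 area 723 px [268.3 231.5] tool [  4.4   6.5 -42.6]
```

Contact is steady, so I'm continuing.

Request:
send_rows:
  motion:
    - {"tx":-0.0058,"ty":-0.0099,"tz":0,"rx":0,"ry":0,"rz":0.2,"gripper":0.34}
    - {"tx":-0.0058,"ty":-0.0099,"tz":0,"rx":0,"ry":0,"rz":0.2,"gripper":0.34}
    - {"tx":-0.0058,"ty":-0.0099,"tz":0,"rx":0,"ry":0,"rz":0.2,"gripper":0.34}
    - {"tx":-0.0058,"ty":-0.0099,"tz":0,"rx":0,"ry":0,"rz":0.2,"gripper":0.34}
    - {"tx":-0.0058,"ty":-0.0099,"tz":0,"rx":0,"ry":0,"rz":0.2,"gripper":0.34}
    - {"tx":-0.0058,"ty":-0.0099,"tz":0,"rx":0,"ry":0,"rz":0.2,"gripper":0.34}
    - {"tx":-0.0058,"ty":-0.0099,"tz":0,"rx":0,"ry":0,"rz":0.2,"gripper":0.34}
    - {"tx":-0.0058,"ty":-0.0099,"tz":0,"rx":0,"ry":0,"rz":0.2,"gripper":0.34}
    - {"tx":-0.0058,"ty":-0.0099,"tz":0,"rx":0,"ry":0,"rz":0.2,"gripper":0.34}
    - {"tx":-0.0058,"ty":-0.0099,"tz":0,"rx":0,"ry":0,"rz":0.2,"gripper":0.34}
    - {"tx":-0.0058,"ty":-0.0099,"tz":0,"rx":0,"ry":0,"rz":0.2,"gripper":0.34}
    - {"tx":-0.0058,"ty":-0.0099,"tz":0,"rx":0,"ry":0,"rz":0.2,"gripper":0.34}

```text
time_s: 12.3
ee_pos: [538.5, 161.0, 72.4]
ee_rot: [179.8, -0.0, 76.9]
force: [2.3, -0.7, -2.0]
gripper_width: 30.2
gripper_force: 1.5
```

```bash
python3 look.py
```

```text
t 12.3 ee [538.5 161.   72.4] yaw 76.9 q6 28.7 F [ 2.3 -0.7 -2. ] w 30.2 TCP phi -70.2 r 56.3
handle phi 299 [546.  166.2 115. ] res 0.8 area 1011 px [268.6 227.9] tool [  6.7   6.3 -42.6]
```

Request:
send_rows:
  motion:
    - {"tx":-0.0058,"ty":-0.0099,"tz":0,"rx":0,"ry":0,"rz":0.2,"gripper":0.34}
    - {"tx":-0.0058,"ty":-0.0099,"tz":0,"rx":0,"ry":0,"rz":0.2,"gripper":0.34}
    - {"tx":-0.0058,"ty":-0.0099,"tz":0,"rx":0,"ry":0,"rz":0.2,"gripper":0.34}
    - {"tx":-0.0058,"ty":-0.0099,"tz":0,"rx":0,"ry":0,"rz":0.2,"gripper":0.34}
    - {"tx":-0.0058,"ty":-0.0099,"tz":0,"rx":0,"ry":0,"rz":0.2,"gripper":0.34}
    - {"tx":-0.0058,"ty":-0.0099,"tz":0,"rx":0,"ry":0,"rz":0.2,"gripper":0.34}
    - {"tx":-0.0058,"ty":-0.0099,"tz":0,"rx":0,"ry":0,"rz":0.2,"gripper":0.34}
    - {"tx":-0.0058,"ty":-0.0099,"tz":0,"rx":0,"ry":0,"rz":0.2,"gripper":0.34}
    - {"tx":-0.0058,"ty":-0.0099,"tz":0,"rx":0,"ry":0,"rz":0.2,"gripper":0.34}
    - {"tx":-0.0058,"ty":-0.0099,"tz":0,"rx":0,"ry":0,"rz":0.2,"gripper":0.34}
    - {"tx":-0.0058,"ty":-0.0099,"tz":0,"rx":0,"ry":0,"rz":0.2,"gripper":0.34}
    - {"tx":-0.0058,"ty":-0.0099,"tz":0,"rx":0,"ry":0,"rz":0.2,"gripper":0.34}

```text
time_s: 13.85
ee_pos: [475.1, 177.9, 72.4]
ee_rot: [179.9, -0.0, 5.0]
force: [-0.3, -2.8, 0.5]
gripper_width: 30.2
gripper_force: 1.6
```

```bash
python3 look.py
```

```text
t 13.85 ee [475.1 177.9  72.4] yaw 5.0 q6 104.4 F [-0.3 -2.8  0.5] w 30.2 TCP phi -140.9 r 57.2
handle phi 230 [484.3 172.1 115. ] res 0.6 area 1091 px [268.8 225.4] tool [  8.7   6.7 -42.6]
```

Request:
send_rows:
  motion:
    - {"tx":-0.0048,"ty":-0.0106,"tz":0,"rx":0,"ry":0,"rz":0.2,"gripper":0.34}
    - {"tx":-0.0048,"ty":-0.0106,"tz":0,"rx":0,"ry":0,"rz":0.2,"gripper":0.34}
    - {"tx":-0.0048,"ty":-0.0106,"tz":0,"rx":0,"ry":0,"rz":0.2,"gripper":0.34}
    - {"tx":-0.0048,"ty":-0.0106,"tz":0,"rx":0,"ry":0,"rz":0.2,"gripper":0.34}
    - {"tx":0,"ty":0,"tz":0,"rx":0,"ry":0,"rz":0,"gripper":0.34}
    - {"tx":0,"ty":0.008,"tz":0,"rx":0,"ry":0,"rz":0,"gripper":0.34}
    - {"tx":0,"ty":0,"tz":-0.04,"rx":0,"ry":0,"rz":0,"gripper":0.34}
    - {"tx":0,"ty":0,"tz":-0.06,"rx":0,"ry":0,"rz":0,"gripper":0.34}
    - {"tx":0,"ty":0,"tz":-0.06,"rx":0,"ry":0,"rz":0,"gripper":0.34}
    - {"tx":0,"ty":0,"tz":0,"rx":0,"ry":0,"rz":-0.35,"gripper":0.34}
    - {"tx":0,"ty":0,"tz":0,"rx":0,"ry":0,"rz":-0.35,"gripper":0.34}
    - {"tx":0,"ty":0,"tz":0,"rx":0,"ry":0,"rz":-0.35,"gripper":0.34}

```text
time_s: 15.4
ee_pos: [465.9, 196.7, 151.9]
ee_rot: [-180.0, -0.0, 12.9]
force: [0.4, 0.6, 0.1]
gripper_width: 30.3
gripper_force: 0.0
```

Request:
send_rows:
  motion:
    - {"tx":0,"ty":0,"tz":0,"rx":0,"ry":0,"rz":-0.35,"gripper":0.34}
    - {"tx":0,"ty":0,"tz":0,"rx":0,"ry":0,"rz":-0.35,"gripper":0.34}
    - {"tx":0,"ty":0,"tz":0,"rx":0,"ry":0,"rz":-0.35,"gripper":0.34}
    - {"tx":0,"ty":0,"tz":0,"rx":0,"ry":0,"rz":-0.35,"gripper":0.34}
    - {"tx":0,"ty":0,"tz":0,"rx":0,"ry":0,"rz":-0.35,"gripper":0.34}
    - {"tx":0,"ty":0,"tz":0,"rx":0,"ry":0,"rz":-0.35,"gripper":0.34}
    - {"tx":0,"ty":0,"tz":0,"rx":0,"ry":0,"rz":-0.35,"gripper":0.34}
    - {"tx":0,"ty":0,"tz":0,"rx":0,"ry":0,"rz":-0.35,"gripper":0.34}
    - {"tx":0,"ty":0,"tz":0,"rx":0,"ry":0,"rz":-0.35,"gripper":0.34}
    - {"tx":0,"ty":0,"tz":0,"rx":0,"ry":0,"rz":-0.35,"gripper":0.34}
    - {"tx":0,"ty":0,"tz":0,"rx":0,"ry":0,"rz":-0.35,"gripper":0.34}
    - {"tx":0,"ty":0,"tz":0,"rx":0,"ry":0,"rz":-0.35,"gripper":0.34}

```text
time_s: 16.9
ee_pos: [465.9, 196.7, 151.7]
ee_rot: [180.0, -0.0, 138.9]
force: [0.1, -0.3, 0.0]
gripper_width: 29.4
gripper_force: 0.0
```

Request:
send_rows:
  motion:
    - {"tx":0,"ty":0,"tz":0,"rx":0,"ry":0,"rz":-0.35,"gripper":0.34}
    - {"tx":0,"ty":0,"tz":0,"rx":0,"ry":0,"rz":-0.35,"gripper":0.34}
    - {"tx":0,"ty":0,"tz":0,"rx":0,"ry":0,"rz":-0.35,"gripper":0.34}
    - {"tx":0,"ty":0,"tz":0,"rx":0,"ry":0,"rz":-0.35,"gripper":0.34}
    - {"tx":0,"ty":0,"tz":0,"rx":0,"ry":0,"rz":-0.35,"gripper":0.34}
    - {"tx":0,"ty":0,"tz":0,"rx":0,"ry":0,"rz":-0.35,"gripper":0.34}
    - {"tx":0,"ty":0,"tz":0,"rx":0,"ry":0,"rz":0,"gripper":0.34}

```text
time_s: 17.77
ee_pos: [465.8, 196.7, 151.7]
ee_rot: [180.0, 0.0, -158.6]
force: [0.3, -0.7, 0.6]
gripper_width: 30.3
gripper_force: 0.0
```

```bash
python3 look.py
```

```text
t 17.775 ee [465.8 196.7 151.7] yaw -158.6 q6 -89.8 F [ 0.3 -0.7  0.6] w 30.3 TCP phi -162.1 r 56.4
handle phi 203 [469.1 192.6 115. ] res 1.0 area 301 px [251.9 203.6] tool [-1.6 -5.  36.7]
```

Request:
send_rows:
  motion:
    - {"tx":-0.003,"ty":-0.006,"tz":0,"rx":0,"ry":0,"rz":0,"gripper":0.34}
    - {"tx":0,"ty":0,"tz":0.04,"rx":0,"ry":0,"rz":0,"gripper":0.34}
    - {"tx":0,"ty":0,"tz":0.04,"rx":0,"ry":0,"rz":0,"gripper":0.34}
    - {"tx":0,"ty":0,"tz":0.04,"rx":0,"ry":0,"rz":0,"gripper":0.34}
    - {"tx":0,"ty":0,"tz":0.02,"rx":0,"ry":0,"rz":0,"gripper":0.34}
    - {"tx":0,"ty":0,"tz":0.02,"rx":0,"ry":0,"rz":0,"gripper":0.34}
    - {"tx":0,"ty":0,"tz":0,"rx":0,"ry":0,"rz":0,"gripper":0.34}

```text
time_s: 18.7
ee_pos: [468.0, 194.3, 71.3]
ee_rot: [-180.0, -0.1, -158.6]
force: [0.1, -0.1, -0.0]
gripper_width: 29.9
gripper_force: 0.0
```

Request:
send_rows:
  motion:
    - {"tx":-0.0006,"ty":0.0114,"tz":0,"rx":0,"ry":0,"rz":0.2,"gripper":0.34}
    - {"tx":-0.0006,"ty":0.0114,"tz":0,"rx":0,"ry":0,"rz":0.2,"gripper":0.34}
    - {"tx":-0.0006,"ty":0.0114,"tz":0,"rx":0,"ry":0,"rz":0.2,"gripper":0.34}
    - {"tx":-0.0006,"ty":0.0114,"tz":0,"rx":0,"ry":0,"rz":0.2,"gripper":0.34}
    - {"tx":-0.0006,"ty":0.0114,"tz":0,"rx":0,"ry":0,"rz":0.2,"gripper":0.34}
    - {"tx":-0.0006,"ty":0.0114,"tz":0,"rx":0,"ry":0,"rz":0.2,"gripper":0.34}
    - {"tx":-0.0006,"ty":0.0114,"tz":0,"rx":0,"ry":0,"rz":0.2,"gripper":0.34}
    - {"tx":-0.0006,"ty":0.0114,"tz":0,"rx":0,"ry":0,"rz":0.2,"gripper":0.34}
    - {"tx":-0.0006,"ty":0.0114,"tz":0,"rx":0,"ry":0,"rz":0.2,"gripper":0.34}
    - {"tx":-0.0006,"ty":0.0114,"tz":0,"rx":0,"ry":0,"rz":0.2,"gripper":0.34}
    - {"tx":-0.0006,"ty":0.0114,"tz":0,"rx":0,"ry":0,"rz":0.2,"gripper":0.34}
    - {"tx":-0.0006,"ty":0.0114,"tz":0,"rx":0,"ry":0,"rz":0.2,"gripper":0.34}

```text
time_s: 20.2
ee_pos: [483.8, 256.0, 72.1]
ee_rot: [-179.9, 0.0, 129.2]
force: [-2.1, -0.2, 0.9]
gripper_width: 30.0
gripper_force: 1.1
```

```bash
python3 look.py
```

```text
t 20.2 ee [483.8 256.   72.1] yaw 129.2 q6 -12.5 F [-2.1 -0.2  0.9] w 30.0 TCP phi 130.4 r 55.2
handle phi 136 [480.2 252.  115. ] res 6.6 area 642 px [247.3 234.2] tool [ -0.8  -5.4 -42.9]
```

Request:
send_rows:
  motion:
    - {"tx":-0.0006,"ty":0.0114,"tz":0,"rx":0,"ry":0,"rz":0.2,"gripper":0.34}
    - {"tx":-0.0006,"ty":0.0114,"tz":0,"rx":0,"ry":0,"rz":0.2,"gripper":0.34}
    - {"tx":-0.0006,"ty":0.0114,"tz":0,"rx":0,"ry":0,"rz":0.2,"gripper":0.34}
    - {"tx":-0.0006,"ty":0.0114,"tz":0,"rx":0,"ry":0,"rz":0.2,"gripper":0.34}
    - {"tx":-0.0003,"ty":0.0114,"tz":0,"rx":0,"ry":0,"rz":0.2,"gripper":0.34}
    - {"tx":0,"ty":0,"tz":0,"rx":0,"ry":0,"rz":0,"gripper":0.34}
    - {"tx":0,"ty":-0.007,"tz":0,"rx":0,"ry":0,"rz":0,"gripper":0.34}
    - {"tx":0,"ty":0,"tz":-0.04,"rx":0,"ry":0,"rz":0,"gripper":0.34}
    - {"tx":0,"ty":0,"tz":-0.06,"rx":0,"ry":0,"rz":0,"gripper":0.34}
    - {"tx":0,"ty":0,"tz":-0.06,"rx":0,"ry":0,"rz":0,"gripper":0.34}
    - {"tx":0,"ty":0,"tz":-0.06,"rx":0,"ry":0,"rz":0,"gripper":0.34}
    - {"tx":0,"ty":0,"tz":0,"rx":0,"ry":0,"rz":0,"gripper":0.34}

```text
time_s: 21.75
ee_pos: [507.9, 268.4, 184.4]
ee_rot: [179.7, -0.1, 99.5]
force: [-0.1, 0.4, -0.2]
gripper_width: 30.0
gripper_force: 0.0
```

```bash
python3 look.py
python3 - <<'E'
from workcell import env
import pickle;from h import *
d=pickle.load(open('f0.pkl','rb'))
for n,b in(('scene',(235,165,265,205)),('top',(230,172,255,200))):
    f=env.grab_frame(n)
    for g in(d[n],f):m,u,v=red(g,b);print(n,len(u),u.mean().round(2) if len(u) else 0,v.mean().round(2) if len(u) else 0)
E
```

```text
t 21.75 ee [507.9 268.4 184.4] yaw 99.5 q6 17.2 F [-0.1  0.4 -0.2] w 30.0 TCP phi 102.1 r 55.7
handle phi 107 [503.5 266.3 115. ] res 4.3 area 184 px [252.1 190.9] tool [-1.5 -5.1 69.4]
scene 131 249.12 183.78
scene 129 248.78 183.95
top 72 240.6 186.12
top 0 0 0
```

The handle is back at its start: under 0.5 px off in the scene view, which is about 1 mm. I'll move clear and do a last check.

Request:
send_rows:
  motion:
    - {"tx":0,"ty":0,"tz":-0.05,"rx":0,"ry":0,"rz":0,"gripper":0.34}
    - {"tx":-0.086,"ty":-0.03,"tz":0,"rx":0,"ry":0,"rz":0,"gripper":0.34}
    - {"tx":-0.086,"ty":-0.03,"tz":0,"rx":0,"ry":0,"rz":0,"gripper":0.34}
    - {"tx":-0.086,"ty":-0.03,"tz":0,"rx":0,"ry":0,"rz":0,"gripper":0.34}
    - {"tx":-0.086,"ty":-0.03,"tz":0,"rx":0,"ry":0,"rz":0,"gripper":0.34}
    - {"tx":-0.086,"ty":-0.03,"tz":0,"rx":0,"ry":0,"rz":0,"gripper":0.34}
    - {"tx":-0.086,"ty":-0.03,"tz":0,"rx":0,"ry":0,"rz":0,"gripper":0.34}
    - {"tx":-0.086,"ty":-0.03,"tz":0,"rx":0,"ry":0,"rz":0,"gripper":0.34}
    - {"tx":-0.086,"ty":-0.03,"tz":0,"rx":0,"ry":0,"rz":0,"gripper":0.34}
    - {"tx":0,"ty":0,"tz":0,"rx":0,"ry":0,"rz":0,"gripper":0.34}

```text
time_s: 23.15
ee_pos: [443.2, -93.3, 205.4]
ee_rot: [-179.8, -0.0, 99.2]
force: [0.6, 0.3, -0.3]
gripper_width: 30.5
gripper_force: 0.0
```

Run:
```python
from workcell import env
import pickle;from h import *
d=pickle.load(open('f0.pkl','rb'))
for n,b in(('scene',(235,165,265,205)),('top',(230,172,255,200))):
    f=env.grab_frame(n)
    for g in(d[n],f):m,u,v=red(g,b);print(n,len(u),u.mean().round(2) if len(u) else 0,v.mean().round(2) if len(u) else 0)
    D=np.abs(f['frame'].astype(int)-d[n]['frame']).max(2)
    for k,(x,y) in ({'reel':(334,206),'flux':(199,203),'box':(317,245)} if n=='scene' else {'reel':(323,222),'flux':(209,150),'box':(277,254)}).items():print(k,(D[y-18:y+18,x-18:x+18]>40).sum())
s=env.state();print(s['time_s'],s['ee_pos'],s['qvel'])
```

```text
scene 131 249.12 183.78
scene 131 248.85 183.92
reel 0
flux 118
box 0
top 72 240.6 186.12
top 73 240.33 185.56
reel 0
flux 40
box 0
23.25 [443.89770296 -90.99769475 205.74772922] [ 1.66916504 -0.14804474 -0.33544821  0.04514208  0.13164957  0.06950448]
```

Run:
```python
from workcell import env
import pickle;from h import *
d=pickle.load(open('f0.pkl','rb'));r=[]
for n,x,y in(('scene',175,150),('top',190,120)):
    f=env.grab_frame(n);r.append(np.hstack([cv2.resize(g['frame'][y:y+75,x:x+100,::-1],None,fx=4,fy=4,interpolation=cv2.INTER_CUBIC) for g in(d[n],f)]))
cv2.imwrite('pics/fin.png',np.vstack(r))
```

```text
(no output)
```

View pics/fin.png

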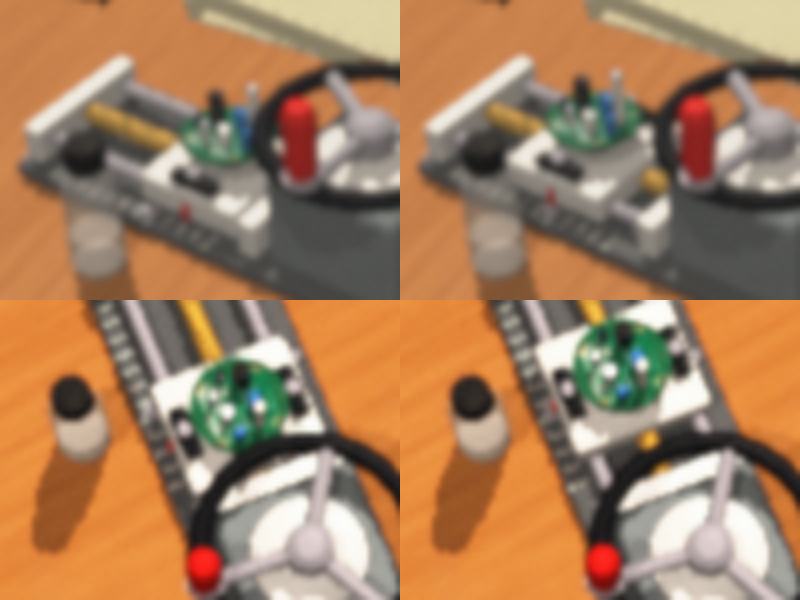

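Before and after match: the handle is back where it started, the carriage has moved on by one turn, and the bottle hasn't moved. I'm handing the job in.

```bash
python3 -c "from workcell import env;print(env.job_done())"
```

```text
the job is handed in; nothing more can be done
None
```

The wheel has made one full clockwise turn, with the handle back within about 1 mm of its start by camera, the reel, bottle and carton unmoved, and the arm clear; the job is handed in, but no verdict came back. The fingers end about 36 mm short of the reported TCP, so a first pass missed the handle and I redid it lower.

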